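# Turn the blue jar lid over in the flip chute

### The arm

A 6-joint arm with a two-finger parallel gripper is mounted at the origin on a cart in front of the work surface, level with it; the furniture and walls round the work are solid. World frame = base frame: x ahead of the robot, y to its left, z up, the work surface at z = 0. Lengths are in m, angles in degrees, forces in N, time in s.
With the tool pointing down it reaches from about 0.3 to 0.75 m from the base axis. Payload 8.5 kg.
Tool frame: the origin (TCP) lies midway between the tips of the shut fingers; the grasp point (between the pads) lies 19 mm behind it (env.tcp_to_grasp is the z of the grasp point in the tool frame, in m); z points along the fingers, y is the line along which they close (so a half turn about z gives the same grasp; the last joint's range is limited). The gripper opens to 85 mm and grips with 20 to 120 N. Pads are 22 mm wide; open, the fingers measure 114 mm over their backs; the gripper's body (76 mm by 85 mm) begins 54 mm behind the grasp point. The pads swing forward as they close: fully open they stand 13 mm farther back than shut.
Start: joints at [54.299, 21.807, 74.336, -0, 83.858, -12.336], TCP at [0.218, 0.505, 0.196] pointing down, gripper open.
Joint ranges: [-178.18, 178.18], [-50.72, 133.34], [12.68, 142.11], [-81.47, 261.47], [9.98, 163.14], [-165.26, 165.26]. Speed limits (degrees/s): [136.94, 136.94, 180, 180, 180, 180].

### API

Orientations are given as a 3x3 rotation matrix whose columns are the frame's x, y, z axes.
In Python, from rig import env, imaging, job, models gives the robot as it stands. The module is installed in compiled form; this text tells all that it offers.
- The arm moves only by the tool jog_arm, never from a script. Its argument "plan" is text: rows parted by semicolons, each of 7 numbers parted by spaces: the turn, a rotation vector about the tool's x, y, z in degrees, then the shift along the tool's x, y, z in cm, then the closure in counts, from 0 (fully open) to 255 (shut). In form: rx ry rz x y z claw; .... A call has 1 to 10 rows; each row shifts and turns the commanded pose from where the row before left it, along the tool's axes as they then stand; what a row does not reach is not made up. A row lasts 1/12 s, in which the tool goes at most 41.7 mm and 7.16 degrees, less where a joint would pass 70% of its speed; a pose out of reach is approached as far as the arm can. A call with a gripper value outside its range is refused whole. The fingers move at their own pace and stop on an object; "grip_force" is the grip in N (left out, the last holds). Time passes only in rows, so rows that do not move let the fingers close. It gives the time, the measured TCP pose, the force, the opening and the grip force at its end, in the units of the state.
- env.observe(): the state, without advancing time (a new reading comes with each control period).
- imaging.get_image(name): name is "side" or "top"; returns a dict with "pixels" (400x640x3 uint8, red, green, blue), "depth" (400x640 float32, m along the optical axis (not along the pixel's ray), 0 where there is no reading), "fov_y" (degrees; the focal length in pixels is half the picture's height over the tangent of half this angle, whatever the lens; pixels are square), "cx", "cy" (the principal point, pixels), "world_from_camera" (4x4, takes a point from camera to world coordinates). Camera axes: x right, y down, z forward; pixel columns grow to the right and rows downward; lengths in m; the calibration is good to about 2 mm. A picture is of the moment at which its call begins.
- job.close_job(): hands the job in; it is judged then, once.
Trained networks look in the newest picture that a camera, given by its name, has taken for a name from the list of things; names that differ only in an ending like _2 or _b are one class to them, and where a whole thing is asked for, a point or a joint stands for the part that bears it (a point fixed in the world has none). Each returns a list of dicts, best first, with "confidence" (0 to 1); they miss things now and then, are a little off and sometimes report something else, mostly with a low value. They report only what shows in the picture. A call takes as long as a camera call.
- models.outline_of(camera, query): "region" (400x640 bool, what is visible of it) and "bbox" ([centre column, centre row, width, height] in pixels, round what is visible of it).
- models.tip_of(camera, query): "at" ([column, row] in pixels: a listed point, or the origin of a listed thing).
The state is a dict: "time_s": time; "q": joint angles; "qvel": joint speeds; "joint_efforts": joint torques, N m; "position": TCP position; "tool_rot": TCP orientation; "ft_force": force on the tool from outside, world axes, zero at the start; "wrist_torque": the same for the moment, N m; "grip_width": finger opening in m; "gripper_force": force on a finger pad.
Only numpy, scipy, OpenCV 4.12 (cv2) and the standard library are available. Lean on these libraries where they do the work, as an engineer would, in place of code of your own. Each camera call takes 0.05 s, during which the arm holds its last target. There are 200 camera calls.

### The job

The new sealing ring in the blue jar lid has set, so the lid should now lie hollow side down, out of the dust. Set the blue lid, hollow side up as it is, on the green deck on top of the flip chute and push it slowly off the deck's far edge into the mouth, so that it turns over on the ramp and comes to rest hollow side down in the open tray at the chute's foot. Leave the orange lid where it is.

Things in the scene. Friction and masses are not known exactly. Their poses are not given: they have to be found in the camera images.
- blue_lid_center (a point): blue plastic jar lid with a ribbed rim and a white sealing ring inside, 52 mm across, 13 mm high, walls 3 mm, 30 g, hard and smooth; it stands on the desk hollow side up. The point is its centre, 6.5 mm above the desk as it stands; its z axis points out of the hollow side (up at the start, straight down once the lid is turned over)
- orange_lid_center (a point): orange lid of the same shape and size, hollow side up, the one to leave alone; the point is its centre, 6.5 mm above the desk
- deck_edge (a point): fixed flip chute. Point: middle of the far edge of its slippery green deck, on the top face, 161 mm above the desk. x: level, the way to push; y: across; z up. Deck: 85 mm from back to edge, 96 mm wide, open at sides and back. Mouth: past the edge, 85 mm long, 88 mm wide, between clear cheeks 15 mm above the deck. Pushed at 0.03 to 0.15 m/s, a lid tips in once its centre passes the edge
- tray_floor (a point): open tray at the foot of the same chute, 118 mm behind the deck edge (same axes, -x), away from the mouth; point: middle of its floor, 9 mm above the desk. Floor 65 mm along x, 88 mm across, falling 9 degrees towards the end stop, where the lid stops. The 50 degree ramp under the mouth turns the lid over and leads it back under the deck into this tray

How it is judged:
By the outcome, as a careful person would: the job done as asked, in the order asked, and still so for the second after the job is handed in, with the robot touching nothing.
It also fails if it takes over 42 s, if anything falls off the work surface, if the arm or the gripper's body presses on something with over 40 N, if the wrist force passes 120 N, or if a joint passes its speed limit or range.

## Working session

There is one attempt and no reset: what is moved stays moved. The work goes in short steps, Python scripts to look and compute and a tool call to move; the robot and the scene stay as the last step left them, time stands still between calls to the robot, and variables do not carry over. Pictures are saved under pics/ and viewed, at most 10 in all, crops included, and the job is handed in when it is done.

Besides the shell and the picture viewer there is one more tool, called after ">>>" as name(argument=value, ...), one argument or row to a line, values as JSON. jog_arm: Moves the arm, as the interface text tells. Its arguments: {"type":"object","properties":{"plan":{"type":"string"},"grip_force":{"type":"number"}},"required":["plan"]}

```bash
mkdir -p pics; cat > h.py <<'E'
import numpy as np, cv2
from rig import env, imaging, job, models
def P(im,u,v,d):
    f=200/np.tan(np.radians(im["fov_y"]/2)); T=np.array(im["world_from_camera"])
    p=np.array([(u-im["cx"])/f*d,(v-im["cy"])/f*d,d]); return T[:3,:3]@p+T[:3,3]
def ray(im,u,v,z):
    o=np.array(im["world_from_camera"])[:3,3]; a=P(im,u,v,1.); return o+(a-o)*(z-o[2])/(a[2]-o[2])
def cloud(im):
    v,u=np.mgrid[0:400,0:640]; f=200/np.tan(np.radians(im["fov_y"]/2)); d=im["depth"]; T=np.array(im["world_from_camera"])
    return np.stack([(u-im["cx"])/f*d,(v-im["cy"])/f*d,d],-1)@T[:3,:3].T+T[:3,3]
E
python3 - <<'E'
from h import *
np.set_printoptions(precision=4,suppress=True)
s=env.observe();print(s["position"],s["tool_rot"],s["grip_width"],env.tcp_to_grasp)
ims=[]
for c in ("top","side"):
    im=imaging.get_image(c);ims.append(im["pixels"][:,:,::-1]);cl=cloud(im)
    print(c,np.array(im["world_from_camera"])[:3,3],im["fov_y"])
    for q,z in (("blue_lid_center",.0065),("orange_lid_center",.0065),("deck_edge",.161),("tray_floor",.009)):
        for r in models.tip_of(c,q)[:2]:
            u,v=r["at"];print(q,"tip",np.round(r["at"]),round(r["confidence"],2),ray(im,u,v,z))
        for r in models.outline_of(c,q)[:2]:
            m=r["region"]&(im["depth"]>0);p=cl[m];print("  out",np.round(r["bbox"]),round(r["confidence"],2),m.sum(),p.min(0) if len(p) else 0,p.max(0) if len(p) else 0)
    cv2.imwrite(f"pics/{c}1.png",im["pixels"][:,:,::-1])
E
```

```text
[0.2179 0.5046 0.1951] [[-0.918   0.3966 -0.0008]
 [ 0.3966  0.918  -0.0012]
 [ 0.0003 -0.0014 -1.    ]] 0.08513729575695804 -0.0187
top [ 0.4119 -0.0347  0.9569] 49.935671548535915
blue_lid_center tip [263. 253.] 0.94 [0.427  0.0607 0.0065]
  out [266. 254.  24.  24.] 0.95 433 [ 0.4011  0.0325 -0.0015] [0.4491 0.0828 0.0181]
orange_lid_center tip [281. 168.] 0.95 [0.6168 0.0197 0.0065]
  out [281. 168.  28.  17.] 0.78 397 [ 0.592  -0.0049 -0.0027] [0.6404 0.0452 0.017 ]
deck_edge tip [373. 181.] 0.71 [ 0.5557 -0.1617  0.161 ]
  out [368. 197.  84. 134.] 0.93 7441 [ 0.3958 -0.2645 -0.0023] [ 0.6874 -0.0832  0.1792]
tray_floor tip [356. 245.] 0.59 [ 0.4405 -0.1439  0.009 ]
  out [371. 199.  84. 138.] 0.76 7553 [ 0.3935 -0.2762 -0.0024] [ 0.6989 -0.0853  0.1792]
side [ 0.4593 -0.7585  0.6012] 47.10512339680179
blue_lid_center tip [268. 196.] 0.64 [0.4269 0.0567 0.0065]
  out [269. 195.  23.  20.] 0.75 319 [0.4024 0.0289 0.0015] [0.448  0.0836 0.0161]
deck_edge tip [343. 196.] 0.73 [ 0.5557 -0.1653  0.161 ]
  out [325. 236. 151. 123.] 0.56 14153 [ 0.3943 -0.2444 -0.0028] [0.7013 0.1422 0.1785]
tray_floor tip [276. 262.] 0.56 [ 0.4389 -0.1495  0.009 ]
  out [327. 236. 154. 124.] 0.89 14058 [ 0.3934 -0.2444 -0.0019] [ 0.6519 -0.0643  0.1785]
```

```bash
python3 - <<'E'
from h import *
np.set_printoptions(precision=4,suppress=True)
im=imaging.get_image("top");cl=cloud(im)
px=im["pixels"].astype(int)
g=(px[:,:,1]>px[:,:,0]+25)&(px[:,:,1]>px[:,:,2]+15)&(abs(cl[:,:,2]-.161)<.006)
p=cl[g][:,:2].astype(np.float32);print(g.sum());r=cv2.minAreaRect(p);print(r,cv2.boxPoints(r),cl[g][:,2].mean())
for q in ("blue","orange"):
    m=models.outline_of("top",q+"_lid_center")[0]["region"];pp=cl[m];pp=pp[pp[:,2]>.007];print(q,cv2.minEnclosingCircle(pp[:,:2].astype(np.float32)))
t=cv2.resize(im["pixels"][60:310,180:480,::-1],None,fx=2,fy=2);cv2.imwrite("pics/t.png",t)
s=imaging.get_image("side");cv2.imwrite("pics/s.png",cv2.resize(s["pixels"][:,:,::-1],(800,500)))
E
```

```text
1700
((0.5150899887084961, -0.15949001908302307), (0.09271896630525589, 0.08216272294521332), 78.18948364257812) [[ 0.4654 -0.1965]
 [ 0.5458 -0.2133]
 [ 0.5648 -0.1225]
 [ 0.4844 -0.1057]] 0.16135924918618913
blue ((0.4220177233219147, 0.023708192631602287), 0.0593445710837841)
orange ((0.5253688097000122, -0.002494653221219778), 0.11801780760288239)
```

View pics/t.png

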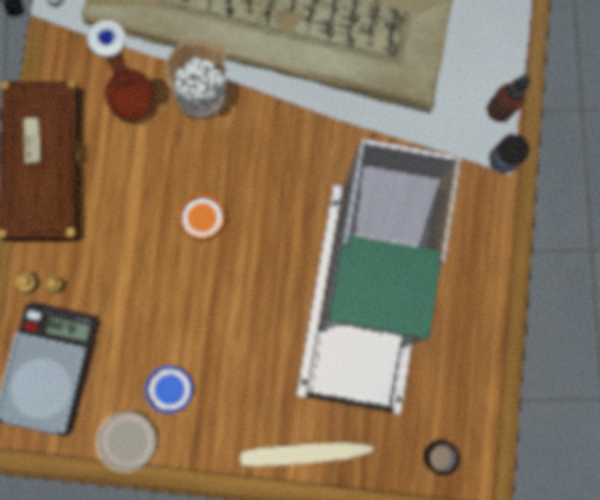

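View pics/s.png

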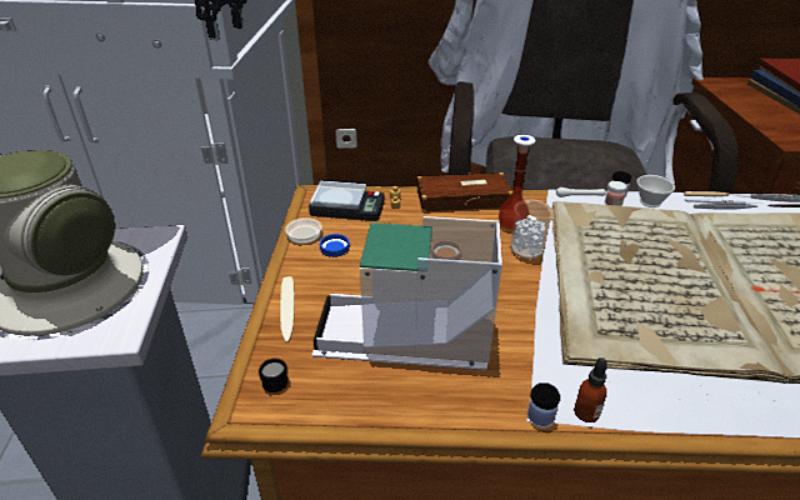

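The top picture shows the blue lid at crop (169,388), which is full-image (264,254), with a dish next to it at crop (126,440). The green deck is at crop (385,287), the mouth is above it and the tray below. The side view agrees with this, so I'll move above the blue lid.

>>> jog_arm(
  plan="0 0 0 -1.844 -1.633 0.475 40;0 0 0 -1.844 -1.633 0.475 40;0 0 0 -1.844 -1.633 0.475 40;0 0 0 -1.844 -1.633 0.475 40;0 0 0 -1.844 -1.633 0.475 40;0 0 0 -1.844 -1.633 0.475 40;0 0 0 -1.844 -1.633 0.475 40;0 0 0 -1.844 -1.633 0.475 40;0 0 0 -1.844 -1.633 0.475 40;0 0 0 -1.844 -1.633 0.475 40",
  grip_force=25,
)

```text
time_s: 1.93
position: [0.323, 0.2808, 0.1482]
tool_rot: [[-0.918, 0.396, 0.0], [0.396, 0.918, 0.0], [-0.0, 0.0, -1.0]]
ft_force: [-0.4, 0.4, 0.1]
grip_width: 0.0722
gripper_force: 0.0
```

>>> jog_arm(
  plan="0 0 0 -1.844 -1.633 0.475 40;0 0 0 -1.844 -1.633 0.475 40;0 0 0 -1.844 -1.633 0.475 40;0 0 0 -1.844 -1.633 0.475 40;0 0 0 -1.844 -1.633 0.475 40;0 0 0 -1.844 -1.633 0.475 40;0 0 0 -1.844 -1.633 0.475 40;0 0 0 -1.844 -1.633 0.475 40;0 0 0 -1.844 -1.633 0.475 40;0 0 0 -1.844 -1.633 0.475 40;",
)

```text
time_s: 2.77
position: [0.4276, 0.0575, 0.1006]
tool_rot: [[-0.918, 0.397, 0.0], [0.397, 0.918, -0.0], [-0.0, 0.0, -1.0]]
ft_force: [0.3, 0.7, 0.4]
grip_width: 0.0719
gripper_force: 0.0
```

>>> jog_arm(
  plan="0 0 0 0 0 0 40;0 0 0 0 0 0 40",
)

```text
time_s: 2.93
position: [0.4273, 0.0581, 0.1005]
tool_rot: [[-0.917, 0.399, -0.001], [0.399, 0.917, 0.0], [0.001, -0.0, -1.0]]
ft_force: [-0.1, 0.3, -0.3]
grip_width: 0.072
gripper_force: 0.0
```

>>> jog_arm(
  plan="0 0 0 0 0 1.8 40;0 0 0 0 0 1.8 40;0 0 0 0 0 1.8 40;0 0 0 0 0 1.4 40;0 0 0 0 0 1.2 40;0 0 0 0 0 1 40;0 0 0 0 0 0.6 40;0 0 0 0 0 0.2 40;0 0 0 0 0 0 40;0 0 0 0 0 0 40",
)

```text
time_s: 3.77
position: [0.4273, 0.0591, 0.0032]
tool_rot: [[-0.918, 0.396, 0.001], [0.396, 0.918, -0.0], [-0.001, 0.0, -1.0]]
ft_force: [1.0, 0.9, -1.1]
grip_width: 0.0719
gripper_force: 0.0
```

>>> jog_arm(
  plan="0 0 0 0 0 0 120;0 0 0 0 0 0 120;0 0 0 0 0 0 120;0 0 0 0 0 0 120;0 0 0 0 0 0 120;0 0 0 0 0 0 120;0 0 0 0 0 0 120;0 0 0 0 0 0 120",
)

```text
time_s: 4.43
position: [0.4271, 0.0588, 0.0027]
tool_rot: [[-0.918, 0.397, -0.0], [0.397, 0.918, 0.0], [0.0, -0.0, -1.0]]
ft_force: [-0.5, 1.0, 0.4]
grip_width: 0.0452
gripper_force: 0.0
```

```bash
python3 - <<'E'
from h import *
np.set_printoptions(precision=4,suppress=True)
for c in ("top","side"):
    im=imaging.get_image(c)
    for r in models.tip_of(c,"blue_lid_center")[:1]:print(c,r["at"],r["confidence"],ray(im,*r["at"],.0065))
    print(env.observe()["grip_width"])
    cr=im["pixels"][150:300,180:380] if c=="top" else im["pixels"][110:260,180:380]
    cv2.imwrite(f"pics/{c}2.png",cv2.resize(cr[:,:,::-1],None,fx=4,fy=4))
E
```

```text
0.04522923257135553
side [270.1, 194.6] 0.87 [0.4304 0.0623 0.0065]
0.04537647780769895
```

View pics/side2.png

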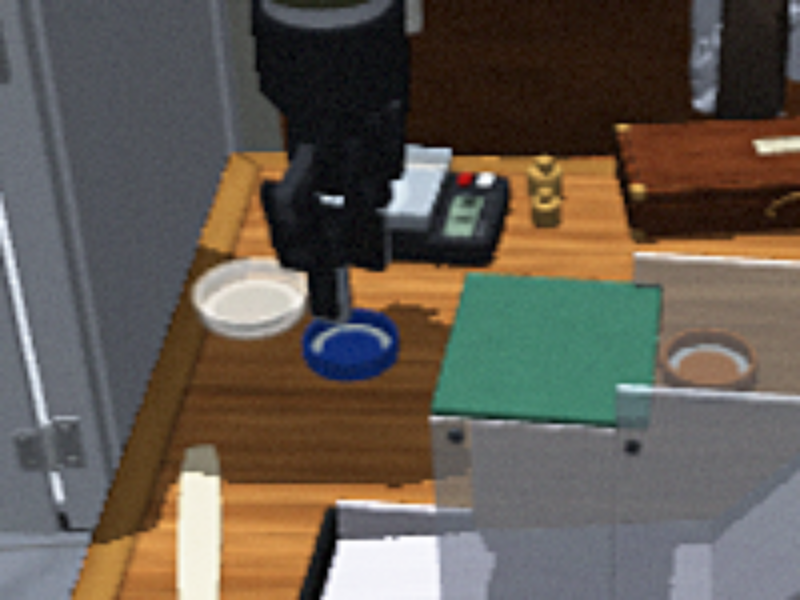

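The side view shows the visible fingertip at crop (330,310), behind and above the lid at crop (350,345). The fingers aren't gripping it, so I'll check the depths.

```bash
python3 - <<'E'
from h import *
np.set_printoptions(precision=3,suppress=True)
im=imaging.get_image("side");cl=cloud(im)
for (a,b) in ((330,310),(330,290),(330,275),(310,240),(350,345),(350,365),(310,350),(390,350),(315,310),(345,300),(280,260),(370,260)):
    u,v=180+a//4,110+b//4;print((a,b),cl[v,u],im["pixels"][v,u])
m=models.outline_of("side","blue_lid_center")[0]["region"];p=cl[m];print(m.sum(),np.median(p,0),p.min(0),p.max(0))
s=env.observe();print(s["q"],s["position"],s["ft_force"])
im=imaging.get_image("top");cl=cloud(im)
E
```

```text
(330, 310) [0.416 0.025 0.054] [19 22 20]
(330, 290) [0.417 0.023 0.068] [15 17 18]
(330, 275) [0.419 0.009 0.087] [5 5 8]
(310, 240) [ 0.411 -0.     0.112] [15 15 19]
(350, 345) [0.424 0.06  0.005] [ 19  51 120]
(350, 365) [0.424 0.034 0.01 ] [ 8 33 92]
(310, 350) [0.403 0.046 0.014] [ 15  42 109]
(390, 350) [0.445 0.041 0.014] [ 6 28 87]
(315, 310) [0.408 0.027 0.053] [3 4 9]
(345, 300) [0.425 0.027 0.057] [69 78 87]
(280, 260) [0.396 0.012 0.094] [0 0 0]
(370, 260) [0.437 0.079 0.046] [18 24 22]
305 [0.426 0.059 0.006] [ 0.402  0.031 -0.   ] [0.45  0.085 0.015]
[ -7.975  25.826 108.16   -0.     46.014 -74.611] [0.427 0.059 0.003] [ 0.016  0.24  -0.424]
```

View pics/top2.png

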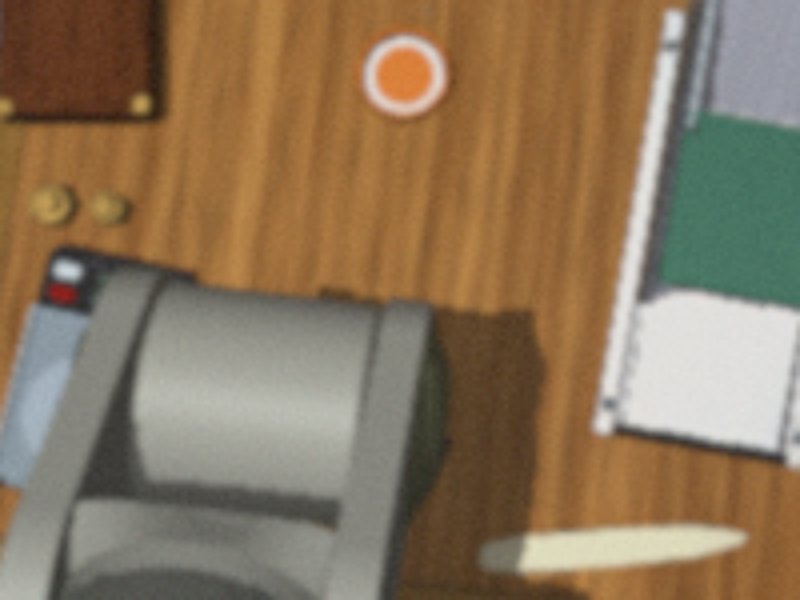

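```bash
python3 - <<'E'
from h import *
np.set_printoptions(precision=3,suppress=True)
im=imaging.get_image("side");cl=cloud(im)
for v in range(150,206,2):
    row=cl[v,256:274:3];print(v," ".join("(%d %d %d)"%tuple(np.round(p*1000)) for p in row))
E
```

```text
150 (412 18 147) (417 17 147) (423 21 144) (428 34 136) (434 36 135) (440 40 132)
152 (412 10 147) (417 18 142) (423 21 140) (428 32 133) (434 32 133) (439 59 116)
154 (411 9 143) (416 33 129) (422 26 132) (428 33 128) (433 34 127) (438 73 103)
156 (412 -2 145) (415 35 123) (421 31 124) (427 33 123) (433 28 126) (438 83 92)
158 (412 -5 143) (407 173 34) (421 34 118) (427 36 117) (433 30 120) (438 81 88)
160 (411 -8 140) (416 2 134) (420 44 107) (421 162 34) (433 28 116) (437 83 83)
162 (411 -6 134) (416 4 128) (420 29 112) (426 29 111) (432 27 112) (437 80 79)
164 (410 -3 128) (416 3 124) (420 28 108) (426 28 107) (432 27 108) (437 77 76)
166 (410 -3 123) (415 2 120) (413 166 16) (426 27 104) (430 82 68) (436 80 69)
168 (410 -1 118) (415 2 116) (413 155 17) (426 25 100) (430 83 62) (436 77 66)
170 (409 2 111) (415 1 111) (420 11 105) (425 24 96) (429 84 57) (436 78 60)
172 (408 11 100) (415 0 108) (420 9 101) (425 23 92) (429 83 52) (435 79 55)
174 (408 11 96) (414 2 101) (419 13 94) (425 21 88) (428 84 46) (435 84 46)
176 (407 8 93) (413 6 94) (419 5 94) (424 21 83) (426 143 2) (435
[... 337 characters left out ...]
 55) (417 24 57) (422 30 52) (428 35 48) (432 104 0)
188 (400 88 8) (410 27 51) (416 26 51) (422 30 48) (428 32 46) (433 80 11)
190 (399 92 0) (407 71 14) (416 30 43) (422 29 43) (426 79 7) (432 82 5)
192 (399 82 1) (407 68 11) (413 76 5) (419 76 4) (426 75 4) (432 74 5)
194 (400 58 13) (406 73 2) (413 70 4) (419 70 4) (426 69 4) (432 66 5)
196 (400 53 12) (406 66 2) (413 61 5) (419 61 4) (426 61 4) (432 59 5)
198 (400 57 3) (407 40 15) (413 55 4) (419 54 4) (426 53 4) (432 50 6)
200 (399 53 1) (407 41 10) (413 36 12) (420 34 14) (426 32 15) (433 31 15)
202 (400 46 1) (406 41 4) (413 37 7) (419 35 8) (426 35 7) (432 35 7)
204 (400 40 -1) (406 39 0) (412 37 1) (419 33 4) (425 32 4) (432 36 0)
```

The depth readings put the fingertips at z ≈ 42 mm while the reported TCP z is 3 mm, so the pose reads about 36 mm too low along the tool. Sideways it agrees. I'll open the fingers and go down step by step, watching the force.

>>> jog_arm(
  plan="0 0 0 0 0 0 40;0 0 0 0 0 0 40;0 0 0 0 0 0 40;0 0 0 0 0 0 40;0 0 0 0 0 0.6 40;0 0 0 0 0 0.6 40;0 0 0 0 0 0.6 40;0 0 0 0 0 0.4 40;0 0 0 0 0 0.2 40;0 0 0 0 0 0 40",
)

```text
time_s: 5.67
position: [0.4268, 0.0588, -0.0219]
tool_rot: [[-0.918, 0.397, -0.001], [0.397, 0.918, 0.0], [0.001, -0.0, -1.0]]
ft_force: [-0.8, 0.8, -0.2]
grip_width: 0.0722
gripper_force: 0.0
```

```bash
cat >> h.py <<'E'
def tips(lo=.36,hi=.5,ylo=-.06,yhi=.12):
    im=imaging.get_image("side");cl=cloud(im);px=im["pixels"].astype(int)
    m=(px.max(2)<60)&(px.max(2)-px.min(2)<25)&(cl[:,:,0]>lo)&(cl[:,:,0]<hi)&(cl[:,:,1]>ylo)&(cl[:,:,1]<yhi)&(cl[:,:,2]>.004)
    n,l,st,_=cv2.connectedComponentsWithStats(m.astype(np.uint8))
    for i in range(1,n):
        if st[i,4]>30:
            p=cl[l==i];print(st[i,4],"low z",np.sort(p[:,2])[:6],p[np.argmin(p[:,2])])
    return im,cl
E
python3 - <<'E'
from h import *
np.set_printoptions(precision=3,suppress=True)
im,cl=tips();print(env.observe()["position"])
cv2.imwrite("pics/s3.png",cv2.resize(im["pixels"][110:260,180:380,::-1],None,fx=4,fy=4))
E
```

```text
1325 low z [0.233 0.233 0.234 0.234 0.234 0.234] [0.412 0.001 0.233]
2245 low z [0.018 0.023 0.023 0.024 0.024 0.025] [0.391 0.106 0.018]
[ 0.427  0.059 -0.022]
```

View pics/s3.png

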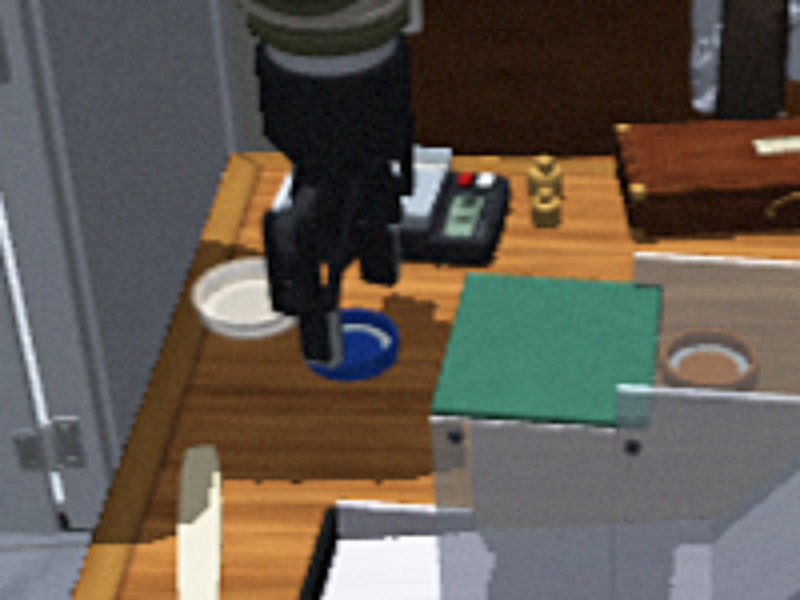

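The side view confirms it: the front fingertip is at crop (320,360), still about 20 mm above the desk. I'll go down 14 mm more and close.

>>> jog_arm(
  plan="0 0 0 0 0 0.5 40;0 0 0 0 0 0.4 40;0 0 0 0 0 0.3 40;0 0 0 0 0 0.2 40;0 0 0 0 0 0 40;0 0 0 0 0 0 40",
)

```text
time_s: 6.22
position: [0.4271, 0.0588, -0.0354]
tool_rot: [[-0.918, 0.397, -0.0], [0.397, 0.918, 0.0], [0.0, -0.0, -1.0]]
ft_force: [-0.5, -0.7, -0.3]
grip_width: 0.072
gripper_force: 0.0
```

>>> jog_arm(
  plan="0 0 0 0 0 0 130;0 0 0 0 0 0 130;0 0 0 0 0 0 130;0 0 0 0 0 0 130;0 0 0 0 0 0 130;0 0 0 0 0 0 130;0 0 0 0 0 0 130;0 0 0 0 0 0 130",
)

```text
time_s: 6.88
position: [0.4273, 0.0588, -0.0351]
tool_rot: [[-0.918, 0.397, 0.0], [0.397, 0.918, -0.0], [-0.0, 0.0, -1.0]]
ft_force: [0.3, 0.4, 5.3]
grip_width: 0.0506
gripper_force: 26.1
```

>>> jog_arm(
  plan="0 0 0 0 0 -1 130;0 0 0 0 0 -2 130;0 0 0 0 0 -2.5 130;0 0 0 0 0 -2.5 130;0 0 0 0 0 -2.5 130;0 0 0 0 0 -2.5 130;0 0 0 0 0 -2.5 130;0 0 0 0 0 -2.5 130;0 0 0 0 0 -2 130;0 0 0 0 0 -1 130",
)

```text
time_s: 7.72
position: [0.4276, 0.0588, 0.1769]
tool_rot: [[-0.918, 0.396, 0.003], [0.396, 0.918, -0.0], [-0.003, 0.001, -1.0]]
ft_force: [-0.2, 0.1, 0.5]
grip_width: 0.0501
gripper_force: 26.3
```

```bash
python3 - <<'E'
from h import *
np.set_printoptions(precision=3,suppress=True)
s=env.observe();print(s["position"],s["grip_width"],s["gripper_force"])
im=imaging.get_image("side");cl=cloud(im);px=im["pixels"].astype(int)
p=cl[150:240,0:60].reshape(-1,3);print("helmet",np.percentile(p,[5,50,95],axis=0))
for r in models.outline_of("side","blue_lid_center")[:1]:
    p=cl[r["region"]];print(r["confidence"],np.round(r["bbox"]),np.median(p,0),np.percentile(p,[2,98],axis=0))
b=(px[:,:,2]>px[:,:,0]+50)&(cl[:,:,2]>.1)&(cl[:,:,1]<.12);p=cl[b];print(b.sum(),np.median(p,0),np.percentile(p,[2,98],axis=0))
# deck from side
g=(px[:,:,1]>px[:,:,0]+25)&(px[:,:,1]>px[:,:,2]+8)&(abs(cl[:,:,2]-.161)<.008)
q=cl[g];r=cv2.minAreaRect(q[:,:2].astype(np.float32));print(g.sum(),r,cv2.boxPoints(r),q[:,2].mean())
cv2.imwrite("pics/s4.png",cv2.resize(im["pixels"][60:210,200:400,::-1],None,fx=4,fy=4))
E
```

```text
[0.428 0.059 0.177] 0.05011923680990001 26.307012266479433
helmet [[-0.02  -0.102  0.034]
 [ 0.032 -0.069  0.141]
 [ 0.06  -0.032  0.2  ]]
0.76 [269. 107.  15.  18.] [0.437 0.061 0.219] [[0.428 0.032 0.215]
 [0.45  0.083 0.226]]
235 [0.439 0.05  0.218] [[ 0.401 -0.149  0.161]
 [ 0.756  0.101  0.226]]
1743 ((0.5145666599273682, -0.1610821783542633), (0.09697664529085159, 0.08448349684476852), 78.28817749023438) [[ 0.463 -0.2  ]
 [ 0.546 -0.217]
 [ 0.566 -0.122]
 [ 0.483 -0.105]] 0.16140524230908407
```

View pics/s4.png

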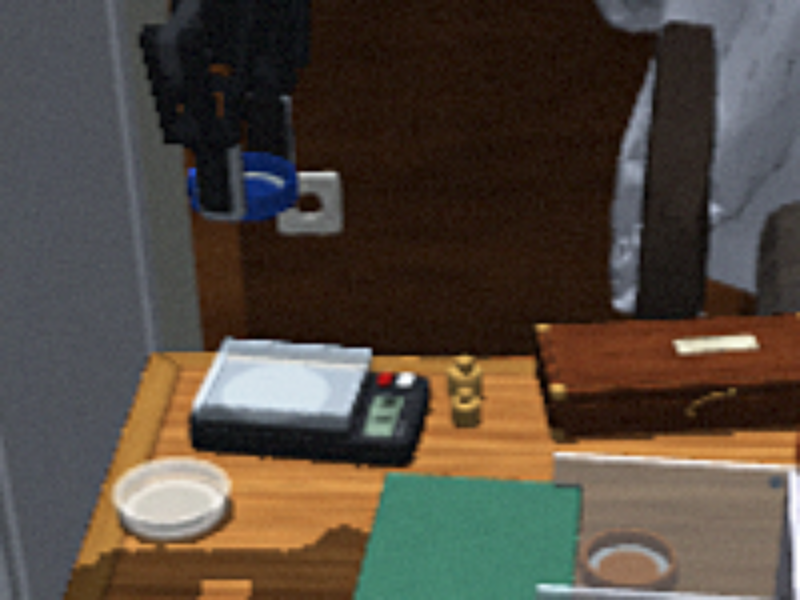

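The lid is held level at crop (245,185), with its bottom at about z = 0.212. I'll turn 11.6° and carry it over the deck.

>>> jog_arm(
  plan="0 0 -5.8 0 0 0 130;0 0 -5.8 0 0 0 130;0 0 0 -1.18 -1.86 0 130;0 0 0 -1.78 -2.8 0 130;0 0 0 -1.78 -2.8 0 130;0 0 0 -1.78 -2.8 0 130;0 0 0 -1.78 -2.8 0 130;0 0 0 -1.78 -2.8 0 130;0 0 0 -1.78 -2.8 0 130;0 0 0 -0.76 -0.91 0 130",
)

```text
time_s: 8.65
position: [0.5112, -0.1621, 0.1727]
tool_rot: [[-0.978, 0.207, -0.002], [0.207, 0.978, 0.0], [0.002, -0.0, -1.0]]
ft_force: [-0.4, 0.2, -0.4]
grip_width: 0.0501
gripper_force: 26.3
```

>>> jog_arm(
  plan="0 0 0 0 0 0 130;0 0 0 0 0 0 130;0 0 0 0 0 0 130",
)

```text
time_s: 8.9
position: [0.5102, -0.1573, 0.1741]
tool_rot: [[-0.979, 0.203, -0.001], [0.203, 0.979, 0.001], [0.002, 0.001, -1.0]]
ft_force: [-0.1, 0.6, -0.9]
grip_width: 0.0502
gripper_force: 26.3
```

>>> jog_arm(
  plan="0 0 0 0 0 0.7 130;0 0 0 0 0 1 130;0 0 0 0 0 1 130;0 0 0 0 0 0.8 130;0 0 0 0 0 0.5 130;0 0 0 0 0 0.3 130;0 0 0 0 0 0.2 130;0 0 0 0 0 0.1 130;0 0 0 0 0 0 130;0 0 0 0 0 0 130",
)

```text
time_s: 9.73
position: [0.511, -0.1586, 0.129]
tool_rot: [[-0.979, 0.204, 0.001], [0.204, 0.979, -0.0], [-0.001, -0.0, -1.0]]
ft_force: [0.8, 1.1, -1.4]
grip_width: 0.0501
gripper_force: 26.3
```

```bash
python3 - <<'E'
from h import *
np.set_printoptions(precision=4,suppress=True)
s=env.observe();print(s["position"],s["ft_force"])
im=imaging.get_image("side");cl=cloud(im)
for r in models.outline_of("side","blue_lid_center")[:1]:
    p=cl[r["region"]];print(r["confidence"],np.median(p,0),np.percentile(p,[2,98],axis=0))
cv2.imwrite("pics/s5.png",cv2.resize(im["pixels"][110:260,240:440,::-1],None,fx=4,fy=4))
E
```

```text
[ 0.511  -0.1586  0.129 ] [ 0.8008  1.1467 -1.4169]
0.63 [ 0.5213 -0.1623  0.1716] [[ 0.4829 -0.2092  0.1639]
 [ 0.5337 -0.1403  0.2167]]
```

View pics/s5.png

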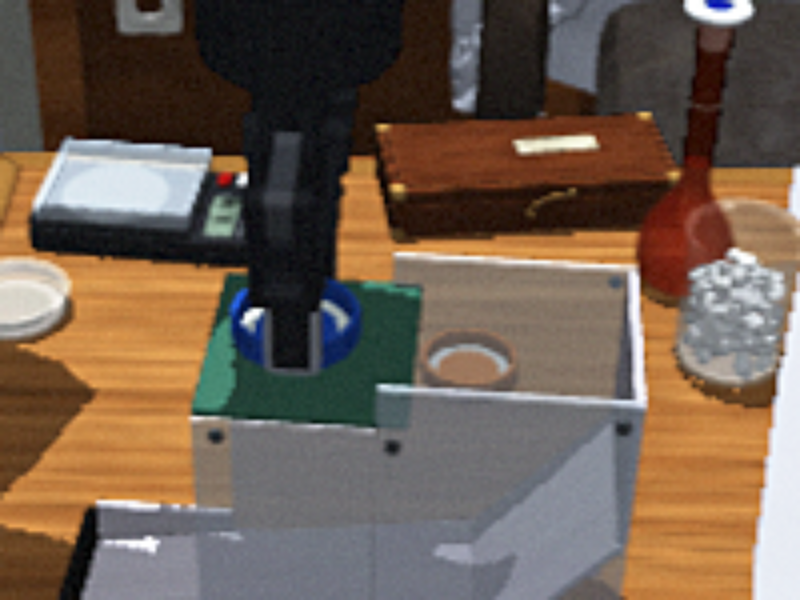

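The lid is over the deck at crop (297,325), about 2–3 mm above it. I'll lower it until it touches.

>>> jog_arm(
  plan="0 0 0 0 0 0.1 130;0 0 0 0 0 0.1 130;0 0 0 0 0 0 130;0 0 0 0 0 0 130",
)

```text
time_s: 10.17
position: [0.5108, -0.1585, 0.1267]
tool_rot: [[-0.979, 0.204, -0.0], [0.204, 0.979, 0.0], [0.0, 0.0, -1.0]]
ft_force: [0.5, -0.5, -0.8]
grip_width: 0.0504
gripper_force: 26.3
```

>>> jog_arm(
  plan="0 0 0 0 0 0.05 130;0 0 0 0 0 0 130;0 0 0 0 0 0 130",
)

```text
time_s: 10.42
position: [0.5108, -0.1585, 0.1262]
tool_rot: [[-0.979, 0.204, -0.0], [0.204, 0.979, 0.0], [0.0, 0.0, -1.0]]
ft_force: [0.3, -0.2, 0.2]
grip_width: 0.0504
gripper_force: 26.3
```

>>> jog_arm(
  plan="0 0 0 0 0 0 110;0 0 0 0 0 0 90;0 0 0 0 0 0 60;0 0 0 0 0 0 40;0 0 0 0 0 0 40;0 0 0 0 0 -0.5 40;0 0 0 0 0 -1 40;0 0 0 0 0 -1.5 40;0 0 0 0 0 -1.5 40;0 0 0 0 0 -1 40",
)

```text
time_s: 11.25
position: [0.5111, -0.1587, 0.183]
tool_rot: [[-0.979, 0.204, 0.002], [0.204, 0.979, -0.001], [-0.002, -0.001, -1.0]]
ft_force: [-0.2, 0.4, -0.1]
grip_width: 0.0721
gripper_force: 0.0
```

>>> jog_arm(
  plan="0 0 0 1 0 0 195;0 0 0 2 0 0 195;0 0 0 2 0 0 195;0 0 0 1 0 0 195;0 0 0 0 0 0 195;0 0 0 0 0 0 195;0 0 0 0 0 0 195",
)

```text
time_s: 11.83
position: [0.4529, -0.1467, 0.1815]
tool_rot: [[-0.979, 0.204, 0.001], [0.204, 0.979, -0.0], [-0.001, -0.0, -1.0]]
ft_force: [0.1, -0.2, -0.4]
grip_width: 0.0199
gripper_force: 0.0
```

```bash
python3 - <<'E'
from h import *
np.set_printoptions(precision=4,suppress=True)
s=env.observe();print(s["position"],s["grip_width"])
for c in ("side","top"):
    im=imaging.get_image(c);cl=cloud(im)
    for r in models.outline_of(c,"blue_lid_center")[:1]:
        p=cl[r["region"]];p=p[(p[:,2]>.155)&(p[:,2]<.19)];lo,hi=np.percentile(p,[1,99],axis=0);print(c,r["confidence"],np.median(p,0),lo,hi,(lo+hi)/2)
    for r in models.tip_of(c,"blue_lid_center")[:1]:print(r["at"],ray(im,*r["at"],.1675))
    if c=="side":cv2.imwrite("pics/s6.png",cv2.resize(im["pixels"][110:260,240:440,::-1],None,fx=4,fy=4))
E
```

```text
[ 0.4529 -0.1467  0.1815] 0.019888033775420387
side 0.89 [ 0.5086 -0.1574  0.1669] [ 0.4838 -0.1849  0.1621] [ 0.5343 -0.1341  0.1756] [ 0.509  -0.1595  0.1689]
[311.5, 190.0] [ 0.5051 -0.1536  0.1675]
```

View pics/s6.png

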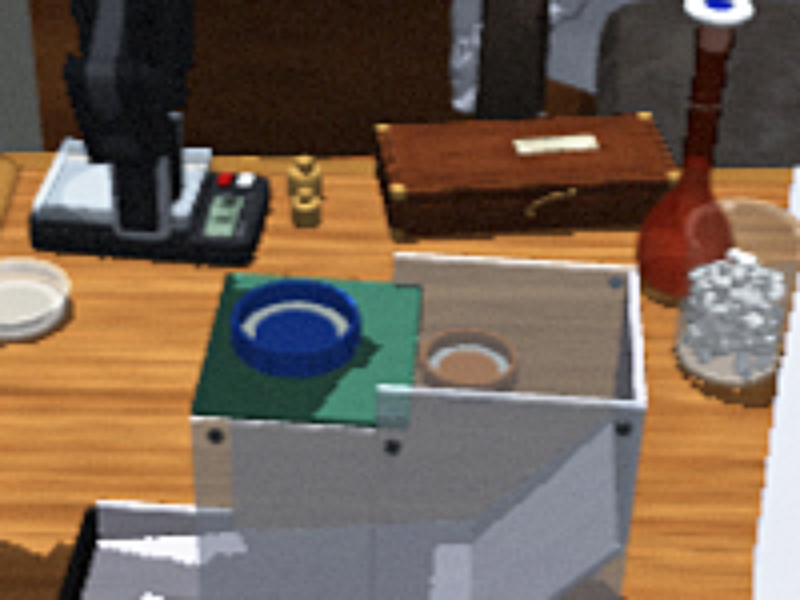

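The lid sits level and hollow side up on the deck at crop (297,325), with the fingers behind it. I'll lower them behind the lid and push at about 0.066 m/s.

>>> jog_arm(
  plan="0 0 0 0 0 0.7 195;0 0 0 0 0 1 195;0 0 0 0 0 1 195;0 0 0 0 0 1 195;0 0 0 0 0 0.7 195;0 0 0 0 0 0.4 195;0 0 0 0 0 0.1 195;0 0 0 0 0 0 195;0 0 0 0 0 0 195",
)

```text
time_s: 12.88
position: [0.4523, -0.1464, 0.1326]
tool_rot: [[-0.979, 0.204, 0.001], [0.204, 0.979, -0.0], [-0.001, -0.0, -1.0]]
ft_force: [-0.1, 0.8, 0.0]
grip_width: 0.0203
gripper_force: 0.0
```

>>> jog_arm(
  plan="0 0 0 -0.35 0 0 195;0 0 0 -0.45 0 0 195;0 0 0 -0.55 0 0 195;0 0 0 -0.55 0 0 195;0 0 0 -0.55 0 0 195;0 0 0 -0.55 0 0 195;0 0 0 -0.55 0 0 195;0 0 0 -0.55 0 0 195;0 0 0 -0.55 0 0 195;0 0 0 -0.55 0 0 195",
)

```text
time_s: 13.72
position: [0.5035, -0.157, 0.1322]
tool_rot: [[-0.979, 0.204, -0.0], [0.204, 0.979, 0.0], [0.0, 0.0, -1.0]]
ft_force: [-0.7, -0.6, 0.1]
grip_width: 0.0204
gripper_force: 0.0
```

>>> jog_arm(
  plan="0 0 0 -0.55 0 0 195;0 0 0 -0.55 0 0 195;0 0 0 -0.55 0 0 195;0 0 0 -0.55 0 0 195;0 0 0 -0.55 0 0 195;0 0 0 -0.55 0 0 195;0 0 0 0 0 0 195;0 0 0 0 0 0 195;0 0 0 0 0 0 195;0 0 0 0 0 0 195",
)

```text
time_s: 14.55
position: [0.5351, -0.1635, 0.1322]
tool_rot: [[-0.979, 0.204, -0.0], [0.204, 0.979, 0.0], [0.0, 0.0, -1.0]]
ft_force: [-0.5, 0.8, 0.1]
grip_width: 0.02
gripper_force: 0.0
```

```bash
python3 - <<'E'
from h import *
im=imaging.get_image("side");cl=cloud(im)
print(env.observe()["position"])
for c in ("blue_lid_center",):
    for r in models.outline_of("side",c)[:2]:
        p=cl[r["region"]];print(r["confidence"],r["bbox"],np.median(p,0),r["region"].sum())
cv2.imwrite("pics/s7.png",cv2.resize(im["pixels"][130:310,230:430,::-1],None,fx=3.3,fy=3.3))
E
```

```text
[ 0.53507486 -0.16357198  0.13230229]
0.73 [275.2, 255.6, 32.6, 24.3] [ 0.43657641 -0.15025985  0.02129935] 552
```

View pics/s7.png

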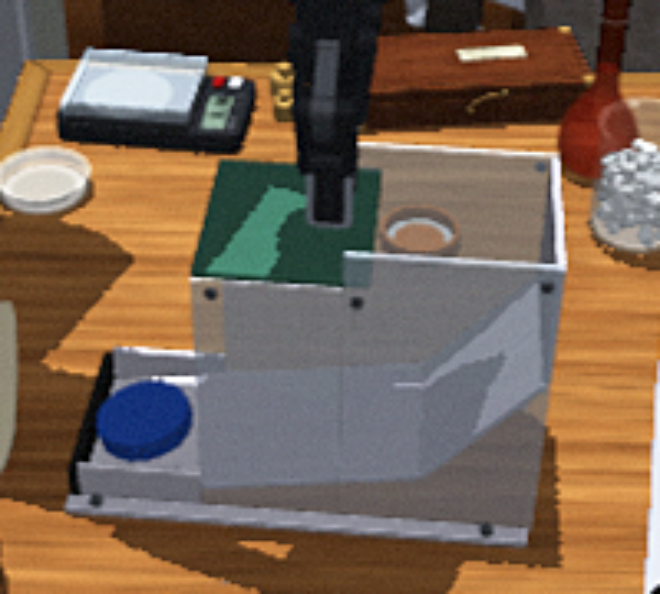

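The lid is in the tray at crop (145,420), hollow side down with its closed top showing, against the end stop. The gripper can come up clear now, and then I'll hand in.

>>> jog_arm(
  plan="0 0 0 0 0 -1 195;0 0 0 0 0 -2 195;0 0 0 0 0 -2 195;0 0 0 0 0 -1 195;0 0 0 0 0 0 195;0 0 0 0 0 0 195;0 0 0 0 0 0 195;0 0 0 0 0 0 195",
)

```text
time_s: 15.32
position: [0.5349, -0.1634, 0.1913]
tool_rot: [[-0.979, 0.204, -0.002], [0.204, 0.979, 0.001], [0.002, 0.0, -1.0]]
ft_force: [-0.1, -0.5, -0.7]
grip_width: 0.0204
gripper_force: 0.0
```

```bash
python3 - <<'E'
from h import *
im=imaging.get_image("side");cl=cloud(im)
r=models.outline_of("side","blue_lid_center")[0];p=cl[r["region"]];print(r["bbox"],np.median(p,0))
n=np.linalg.svd(p[np.abs(p[:,2]-np.median(p[:,2]))<.004]-np.median(p,0))[2][2];print(n)
print(job.close_job())
E
```

```text
[275.2, 256.9, 27.9, 25.7] [ 0.43617803 -0.15086677  0.0211606 ]
[-0.10806551 -0.01566087  0.99402041]
the job is handed in; nothing more can be done
None
```

The blue lid turned over in the chute and lies hollow side down in the tray; I didn't touch the orange lid, and the job was handed in at about 15 s with the arm clear.

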